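Lock the T-foot post into the bench rail

TASK

Of the three small metal posts standing on the lab bench, take the one whose foot is a narrow bar. Drop it into the slot of the aluminium rail, somewhere near the middle of the slot, until its foot rests on the rail's floor, and twist it a quarter turn, so that its foot lies square across the slot beneath the lips and locks; leave it standing upright there. Leave the round-footed and the square-footed post standing where they are.

Things in the scene. Friction and masses are not known exactly. Their poses are not given: they have to be found in the camera images.
- t_post: post to fit: loose, about 0.25 kg, bare metal, 72 mm tall, standing on the bench. Origin: centre of foot's underside, z up. Foot: steel bar 58 long (body x) x 20 wide (body y) x 10 mm thick; round neck 16 mm dia; on top a flat handle 46 long (body x, parallel to the foot) x 14 thick x 30 mm tall, 42 to 72 mm above the origin: pinch it across its thickness (along body y).
- rail: aluminium rail fixed to the bench, 90 wide (x) x 190 long (y) x 30 mm high. Origin: centre of underside, below the slot's middle; z up. Slot along body y, open on top: 34 wide, 150 mm long. Lips 22 to 30 mm above origin; below them the channel is 78 wide, floor at 8 mm. The foot enters lying along y, then turns freely either way to lie along x under the lips; no spring or click.
- round_post: a bystander, loose, the same metals, height and handle, but its foot is a steel disc 50 mm in diameter, 10 mm thick. Origin: centre of the underside of its foot, z up; handle 46 mm long x 14 mm thick x 30 mm tall, long side along body x, from 42 to 72 mm above the origin.
- square_post: a bystander, loose, the same metals, height and handle, but its foot is a steel plate 50 x 50 mm, 10 mm thick. Origin: centre of the underside of its foot, z up; handle 46 mm long x 14 mm thick x 30 mm tall, long side along body x, from 42 to 72 mm above the origin.

How it is judged (in metres and radians):
On the way:
1. the bar foot is down inside the rail's channel (z of t_post in the frame of rail between 0.002 and 0.013 m and x of t_post in the frame of rail between -0.022 and 0.022 m and y of t_post in the frame of rail between -0.06 and 0.06 m), for 0.1 s.
At the end, for the whole second after the job is handed in: Bar-footed post upright (0.15 rad) and at rest, foot underside under 13 mm above the bench, within 35 mm of mid-slot along and 22 mm across it, foot square across the slot within 0.30 rad (17 deg). The other two posts moved under 40 mm and never tipped over 0.5 rad (z of t_post in the frame of rail between 0.002 and 0.013 m and x of t_post in the frame of rail between -0.022 and 0.022 m and y of t_post in the frame of rail between -0.035 and 0.035 m and angle between the x axis of t_post and the x axis of rail, either way round below 0.3 rad and angle between t_post's own z axis and vertical below 0.15 rad and linear speed of t_post below 0.02 m/s and angular speed of t_post below 0.2 rad/s); the robot touches nothing.
It fails at once if the round-footed or the square-footed post is moved 40 mm or more, or tipped (distance of any of round_post, square_post from where it was at the start of the episode above 0.04 m or angle between any of round_post, square_post's own z axis and vertical above 0.5 rad).
It also fails if it takes over 43 s, if anything falls off the work surface, if the arm or the gripper's body presses on something with over 40 N, if the wrist force passes 120 N, or if a joint passes its speed limit or range.

ROBOT

A 6-joint arm with a two-finger parallel gripper is mounted at the origin on the work surface. World frame = base frame: x ahead of the robot, y to its left, z up, the work surface at z = 0. Lengths are in mm, angles in rad, forces in N, time in s.
With the tool pointing down it reaches from about 350 to 775 mm from the base axis. Payload 7.3 kg.
Tool frame: the origin (TCP) lies on the mounting face of the last link; the fingertips stand 178 mm ahead of it and the grasp point (between the pads) lies 159 mm ahead of it; z points along the fingers, y is the line along which they close (so a half turn about z gives the same grasp; the last joint's range is limited). The gripper opens to 92 mm and grips with 3 to 60 N. Pads are 19 mm wide; open, the fingers measure 130 mm over their backs; the gripper's body (75 mm by 190 mm) begins 47 mm behind the grasp point.
Start: joints at [-1.4, 0.342, 1.524, -0, 1.275, -0.146], TCP at [163.572, -498.871, 404.741] pointing down, gripper open.
Joint ranges: [-2.53, 2.53], [-0.77, 2.02], [0.04, 2.7], [-1, 4.14], [0.28, 2.66], [-3.11, 3.11]. Speed limits (rad/s): [2.57, 2.57, 3.14, 3.14, 3.14, 3.14].

INTERFACE

Orientations are given as [roll, pitch, yaw] about the fixed x, y, z axes, in that order (R = Rz(yaw) Ry(pitch) Rx(roll)).
In Python, from plant import bot, vision, workorder, telemetry gives the robot as it stands (bot), with the cameras (vision), the job (workorder) and the readings (telemetry).
- The arm moves only by the tool shift_gripper, called after "Call:" as name(argument=value, ...), one argument or row to a line, values as JSON. Schema: {"type":"object","properties":{"rows":{"type":"array","items":{"type":"object","properties":{"aperture":{"type":"number"},"tx":{"type":"number"},"ty":{"type":"number"},"tz":{"type":"number"},"turn":{"type":"number"}},"additionalProperties":false,"required":["aperture"]},"minItems":1,"maxItems":5},"only":{"type":"string"},"quiet":{"type":"boolean"},"lines":{"type":"string"}},"required":["rows"],"additionalProperties":false}. rows is a list of rows, 1 to 5 of them, each an object with the fields aperture (the finger opening in mm), tx, ty, tz (the shift in mm), turn (a turn about the tool's z in rad); a field left out counts as zero (the opening has to be given); each row is the pose to reach, as a shift and turn from the pose commanded when the call began, along the tool's axes at that moment; what a row does not reach only later rows make up. A row lasts 1/8 s, in which the tool goes at most 62.5 mm and 0.188 rad, less where a joint would pass 70% of its speed; a pose out of reach is approached as far as the arm can. The fingers move at their own pace and stop on an object; the grip force is fixed at half the most. Time passes only in rows, so rows that do not move let the fingers close. The tool returns the time, the measured TCP pose, the force, the opening and the grip force at its end. only (a regular expression) keeps the lines of the reply that match it, lines (a string "A,B") keeps lines A to B, and quiet returns only ok. Input that does not fit is refused with a message, and nothing moves.
- telemetry.get_obs(): the state, without advancing time (a new reading comes with each control period).
- vision.capture(name): name is "scene" or "top" or "wrist"; returns a dict with "color" (420x560x3 uint8, red, green, blue), "K" (3x3 intrinsics, pixels), "R" (3x3) and "t" (3): a world point X has camera coordinates R X + t. Camera axes: x right, y down, z forward; pixel columns grow to the right and rows downward; lengths in mm; the calibration is good to about 2 mm. A picture is of the moment at which its call begins. There is no depth.
- workorder.close_job(): hands the job in; it is judged then, once.
The state is a dict: "time": time; "joint_positions": joint angles; "dq": joint speeds; "tau": joint torques, N m; "tool_pos": TCP position; "tcp_rot": TCP orientation; "contact_force": force on the tool from outside, world axes, zero at the start; "moment": the same for the moment, N m; "grip_width": finger opening in mm; "finger_force": force on a finger pad.
Only numpy, scipy, OpenCV 4.12 (cv2) and the standard library are available. Lean on these libraries where they do the work, as an engineer would, in place of code of your own. Each camera call takes 0.05 s, during which the arm holds its last target. There are 200 camera calls.

## Working session

There is one attempt and no reset: what is moved stays moved. The work goes in short steps, Python scripts to look and compute and a tool call to move; the robot and the scene stay as the last step left them, time stands still between calls to the robot, and variables do not carry over. Pictures are saved under pics/ and viewed, at most 10 in all, crops included, and the job is handed in when it is done.

```bash
ls; mkdir -p pics
```

Run:
```python
from plant import bot, vision, workorder, telemetry
import cv2,pickle
d={}
for n in ("scene","top"):
    c=vision.capture(n); d[n]=c
    cv2.imwrite(f"pics/{n}0.png",c["color"][:,:,::-1])
    print(n,c["K"].tolist(),c["R"].round(3).tolist(),c["t"].round(1).tolist())
pickle.dump(d,open("c0.pkl","wb"))
print(telemetry.get_obs())
```

```text
pics
plant.py
scene [[433.18810619524857, 0.0, 277.3705093623555], [0.0, 433.18810619524857, 202.41103862975794], [0.0, 0.0, 1.0]] [[-0.143, 0.99, 0.001], [0.769, 0.111, -0.63], [-0.623, -0.089, -0.777]] [64.7, -406.8, 1071.3]
top [[499.3891651232687, 0.0, 285.5023923053911], [0.0, 499.3891651232687, 208.88779339970657], [0.0, 0.0, 1.0]] [[-0.012, -0.999, 0.033], [-0.999, 0.01, -0.052], [0.051, -0.034, -0.998]] [-11.2, 539.5, 908.3]
{'time': 0.1, 'joint_positions': array([-1.40002463e+00,  3.42675580e-01,  1.52489816e+00,  3.03449862e-06,
        1.27540979e+00, -1.45980032e-01]), 'dq': array([-8.63015497e-04, -1.65284866e-03, -3.13353368e-03, -1.03154199e-03,
       -1.25010338e-03, -7.18534791e-05]), 'tau': array([ 1.84005563e-03, -4.32003987e+01, -2.44694102e+01,  7.19109806e-02,
        5.26714569e-02, -5.48978846e-05]), 'tool_pos': array([ 163.54032294, -498.76198975,  404.11074073]), 'tcp_rot': array([-3.14021700e+00, -2.05189621e-04,  3.16750703e-01]), 'contact_force': array([ 0.37920016,  0.32144705, -0.41289311]), 'moment': array([ 0.02367155, -0.00855479,  0.02994897]), 'finger_force': 0.0, 'grip_width': 91.93198405327226}
```

View pics/scene0.png

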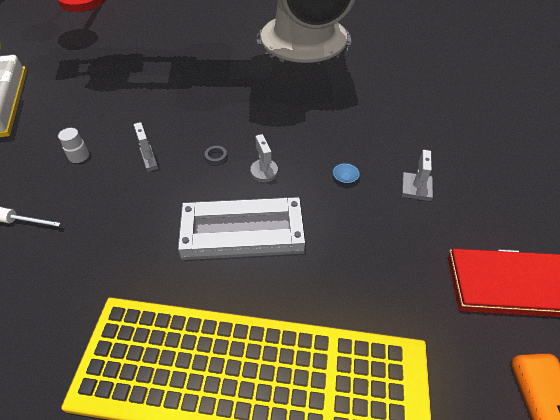

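View pics/top0.png

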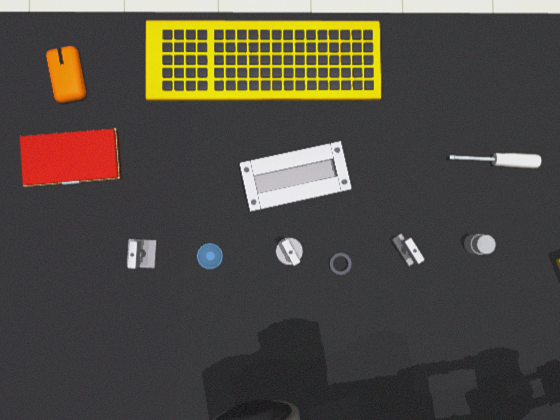

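The narrow-bar post is at about top (408,250) and scene (146,147). The disc post is at top (289,251), the square post at top (142,253), and the rail at top (296,177). I'll enlarge the post and the rail.

Run:
```python
import cv2,pickle,numpy as np
d=pickle.load(open("c0.pkl","rb"))
t=d["top"]["color"][:,:,::-1]; s=d["scene"]["color"][:,:,::-1]
a=cv2.resize(t[225:275,380:440],(480,400),interpolation=cv2.INTER_CUBIC)
b=cv2.resize(s[115:175,125:165],(267,400),interpolation=cv2.INTER_CUBIC)
cv2.imwrite("pics/z1.png",np.hstack([a,b]))
cv2.imwrite("pics/z2.png",cv2.resize(t[135:215,235:355],(780,520),interpolation=cv2.INTER_CUBIC))
```

```text
(no output)
```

View pics/z1.png

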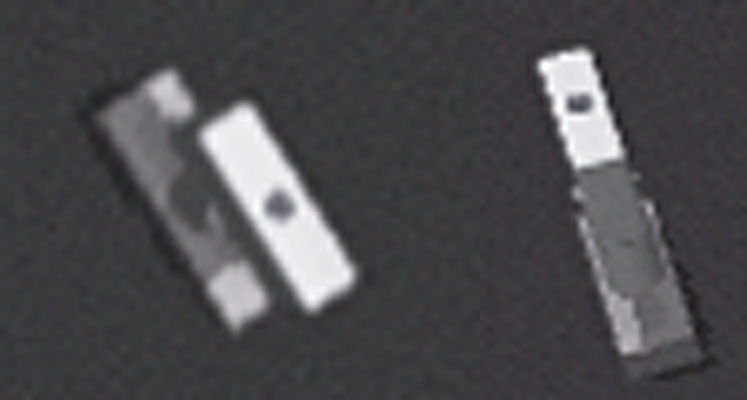

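View pics/z2.png

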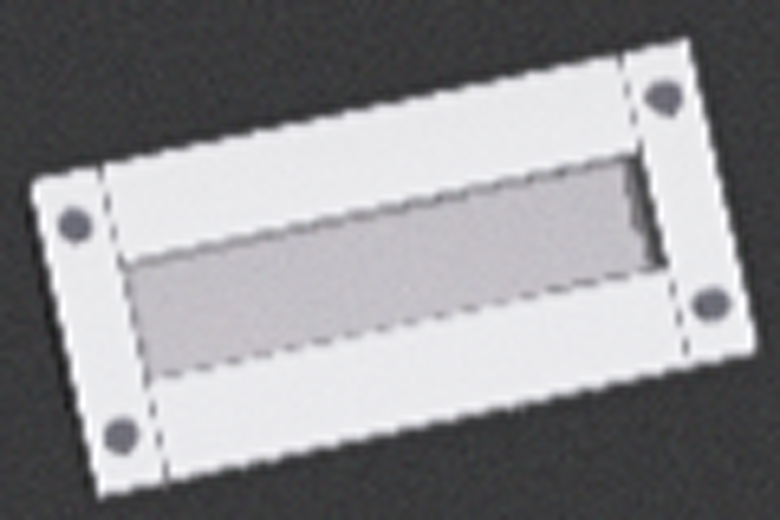

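The left crop shows the bar post's handle top with corners (203,130), (247,102), (357,275), (312,312) and its dot at (280,206). In the right crop the dot is at (99,102) once the left panel is subtracted. In the rail crop, the top corners are (32,183), (688,40), (757,352), (100,496) and the screws are (75,225), (663,97), (711,303), (120,436).

Create h.py:
```python
import numpy as np
from scipy.spatial.transform import Rotation as Ro
def ray(c,uv,z):
    p=np.linalg.inv(c["K"])@[*uv,1]; R=np.array(c["R"]);t=np.array(c["t"])
    o=-R.T@t; v=R.T@p
    return o+v*(z-o[2])/v[2]
def un(xy,s,o): return (np.array(xy)+.5)/s-.5+np.array(o)
def totool(o,p):  # world displacement target tcp -> tool axes
    return Ro.from_euler("xyz",o["tcp_rot"]).inv().apply(np.array(p)-o["tool_pos"])
```

Run:
```python
from h import *; import pickle
from plant import bot, vision, workorder, telemetry
d=pickle.load(open("c0.pkl","rb")); T=d["top"];S=d["scene"]
P=np.array([ray(T,un(q,8,(380,225)),72) for q in [(203,130),(247,102),(357,275),(312,312),(280,206)]])
print(P.round(1)); 
lx=(P[2]+P[3]-P[0]-P[1])/2; print("handle c",P[:4].mean(0),"len",np.linalg.norm(lx),"ang",np.arctan2(lx[1],lx[0]))
print("scene dot",ray(S,un((99,102),400/60,(125,115)),72))
Q=np.array([ray(T,un(q,6.5,(235,135)),30) for q in [(32,183),(688,40),(757,352),(100,496),(75,225),(663,97),(711,303),(120,436)]])
y=(Q[0]+Q[3]-Q[1]-Q[2])/2; x=(Q[0]+Q[1]-Q[2]-Q[3])/2
print("rail",Q[:4].mean(0),Q[4:].mean(0),np.linalg.norm(y),np.linalg.norm(x),np.arctan2(y[1],y[0]),np.arctan2(x[1],x[0]))
o=telemetry.get_obs(); R=Ro.from_euler("xyz",o["tcp_rot"]).as_matrix(); print(R.round(3), o["time"])
```

```text
[[ 478.6 -222.4   72. ]
 [ 484.6 -232.2   72. ]
 [ 446.7 -255.3   72. ]
 [ 438.9 -245.3   72. ]
 [ 461.9 -238.8   72. ]]
handle c [ 462.1949502  -238.78359103   72.        ] len 45.08788243605403 ang -2.605496319703896
scene dot [ 459.52420796 -240.59134711   72.        ]
rail [598.93780824 -35.50085756  30.        ] [599.57797408 -34.87952392  30.        ] 188.90880462238303 90.04266442435654 1.7784425587698174 0.20222822518425362
[[ 0.95   0.311 -0.   ]
 [ 0.311 -0.95   0.001]
 [ 0.    -0.001 -1.   ]] 0.1
```

Post is at about (461.5, -239.3) with its handle at 0.536 rad. The rail is at about (599.2, -35.2) with its x axis at 0.205 rad. I'll move above the post.

Call:
shift_gripper(
  rows=[
    {"aperture":92, "tx":60, "ty":-25, "tz":15, "turn":-0.05},
    {"aperture":92, "tx":120, "ty":-50, "tz":30, "turn":-0.1},
    {"aperture":92, "tx":175, "ty":-75, "tz":45, "turn":-0.15},
    {"aperture":92, "tx":230, "ty":-98, "tz":60, "turn":-0.219},
    {"aperture":92, "tx":285, "ty":-121, "tz":75, "turn":-0.219},
  ],
)

```text
time: 0.72
tool_pos: [393.4, -297.5, 330.6]
tcp_rot: [3.142, 0.0, 0.536]
contact_force: [0.5, -1.4, -0.2]
grip_width: 91.8
finger_force: 0.0
```

Call:
shift_gripper(
  rows=[
    {"aperture":92, "tx":45, "ty":-17, "tz":10},
    {"aperture":92, "tx":75, "ty":-28, "tz":15},
    {"aperture":92, "tx":75, "ty":-28, "tz":15},
    {"aperture":92, "tx":75, "ty":-28, "tz":15},
  ],
)

```text
time: 1.23
tool_pos: [442.2, -237.0, 316.1]
tcp_rot: [-3.142, 0.0, 0.536]
contact_force: [0.4, -0.1, -0.4]
grip_width: 92.0
finger_force: 0.0
```

Create go.py:
```python
import sys
from h import *; from plant import bot, vision, workorder, telemetry
o=telemetry.get_obs(); a=list(map(float,sys.argv[1:]))
w=lambda v:(v+np.pi/2)%np.pi-np.pi/2
print("t",o["time"],"pos",o["tool_pos"].round(1),"rpy",o["tcp_rot"].round(4),"F",o["contact_force"].round(1),"w",round(o["grip_width"],1))
print("shift",totool(o,a[:3]).round(1),"turn",round(-w(a[3]-o["tcp_rot"][2]),3),"j6",o["joint_positions"][5].round(3))
```

```bash
python3 go.py 461.5 -239.3 219 0.536
```

Run:
```python
from plant import bot, vision, workorder, telemetry; import cv2,pickle
c=vision.capture("wrist"); pickle.dump(c,open("w.pkl","wb")); cv2.imwrite("pics/w1.png",c["color"][:,:,::-1])
```

```text
t 1.225 pos [ 442.2 -237.   316.1] rpy [-3.1415e+00  5.0000e-04  5.3600e-01] F [ 0.4 -0.1 -0.4] w 92.0
shift [15.5 11.9 97.1] turn 0.0 j6 0.39
```

View pics/w1.png

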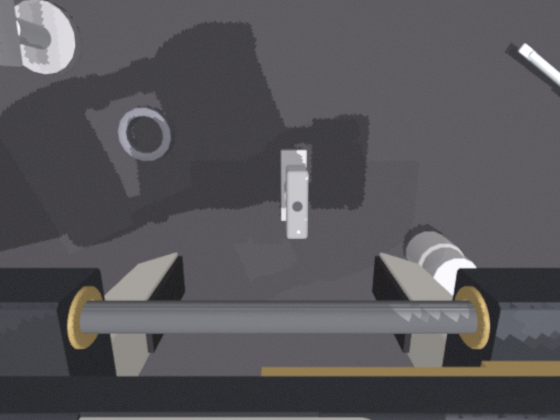

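The wrist view shows the handle straight along the finger plane, with its dot at (297,206). I'll check its position from there.

Run:
```python
from h import *; import pickle
c=pickle.load(open("w.pkl","rb")); print(ray(c,(297,206),72), ray(c,(297,238),72),ray(c,(297,168),72))
```

```text
[ 462.86376032 -241.08233106   72.        ] [ 443.9165331  -252.72754598   72.        ] [ 484.09695599 -228.03212989   72.        ]
```

Call:
shift_gripper(
  rows=[
    {"aperture":92, "tx":8, "ty":6, "tz":25},
    {"aperture":92, "tx":15.5, "ty":11.5, "tz":50},
    {"aperture":92, "tx":15.5, "ty":11.5, "tz":75},
    {"aperture":92, "tx":15.5, "ty":11.5, "tz":97},
    {"aperture":92, "tx":15.5, "ty":11.5, "tz":97},
  ],
)

```text
time: 1.9
tool_pos: [460.6, -239.4, 218.1]
tcp_rot: [-3.139, 0.001, 0.534]
contact_force: [-0.9, -0.1, 0.1]
grip_width: 92.0
finger_force: 0.0
```

```bash
python3 go.py 461.5 -239.3 219 0.536
```

```text
t 1.9 pos [ 460.6 -239.4  218.1] rpy [-3.1388e+00  1.4000e-03  5.3400e-01] F [-0.9 -0.1  0.1] w 92.0
shift [ 0.8  0.4 -0.9] turn -0.002 j6 0.41
```

Call:
shift_gripper(
  rows=[
    {"aperture":0, "tx":1},
    {"aperture":0, "tx":1},
    {"aperture":0, "tx":1},
    {"aperture":0, "tx":1},
    {"aperture":0, "tx":1},
  ],
)

```text
time: 2.52
tool_pos: [462.5, -238.1, 219.3]
tcp_rot: [3.141, -0.0, 0.536]
contact_force: [-0.7, -1.1, 0.5]
grip_width: 46.4
finger_force: 0.0
```

Call:
shift_gripper(
  rows=[
    {"aperture":0},
    {"aperture":0},
    {"aperture":0},
    {"aperture":0},
    {"aperture":0},
  ],
)

```text
time: 3.15
tool_pos: [462.5, -238.1, 219.2]
tcp_rot: [3.141, 0.0, 0.536]
contact_force: [0.4, 0.4, -1.8]
grip_width: 14.1
finger_force: 30.0
```

Gripped at 14.1 mm, as expected for the handle thickness. Next I lift.

Call:
shift_gripper(
  rows=[
    {"aperture":0, "tz":-20},
    {"aperture":0, "tz":-50},
    {"aperture":0, "tz":-80},
    {"aperture":0, "tz":-105},
    {"aperture":0, "tz":-105},
  ],
)

```text
time: 3.78
tool_pos: [462.7, -238.2, 325.4]
tcp_rot: [3.139, -0.001, 0.536]
contact_force: [0.4, 0.5, -4.2]
grip_width: 14.0
finger_force: 30.0
```

```bash
python3 go.py 599.2 -35.2 324 1.776
```

```text
t 3.775 pos [ 462.7 -238.2  325.4] rpy [ 3.1387e+00 -1.2000e-03  5.3580e-01] F [ 0.4  0.5 -4.2] w 14.0
shift [ 221.  -104.8    1.4] turn -1.24 j6 0.412
```

Call:
shift_gripper(
  rows=[
    {"aperture":0, "tx":25, "ty":-12, "turn":-0.12},
    {"aperture":0, "tx":65, "ty":-31, "turn":-0.29},
    {"aperture":0, "tx":110, "ty":-52, "turn":-0.46},
    {"aperture":0, "tx":155, "ty":-73, "turn":-0.63},
    {"aperture":0, "tx":190, "ty":-90, "turn":-0.8},
  ],
)

```text
time: 4.4
tool_pos: [580.4, -61.9, 322.0]
tcp_rot: [-3.138, -0.0, 1.342]
contact_force: [0.7, 0.0, -3.1]
grip_width: 14.1
finger_force: 30.0
```

```bash
python3 go.py 599.2 -35.2 324 1.776
```

```text
t 4.4 pos [580.4 -61.9 322. ] rpy [-3.1384e+00 -1.0000e-04  1.3421e+00] F [ 0.7  0.  -3.1] w 14.1
shift [30.3 12.3 -2.1] turn -0.434 j6 -0.009
```

Call:
shift_gripper(
  rows=[
    {"aperture":0, "turn":-0.15},
    {"aperture":0, "turn":-0.3},
    {"aperture":0, "turn":-0.42},
    {"aperture":0, "turn":-0.44},
    {"aperture":0, "turn":-0.44},
  ],
)

```text
time: 5.03
tool_pos: [579.7, -63.7, 323.1]
tcp_rot: [-3.14, -0.001, 1.774]
contact_force: [0.4, 0.3, -3.4]
grip_width: 14.1
finger_force: 30.0
```

```bash
python3 go.py 599.2 -35.2 270 1.776
```

```text
t 5.025 pos [579.7 -63.7 323.1] rpy [-3.1400e+00 -7.0000e-04  1.7738e+00] F [ 0.4  0.3 -3.4] w 14.1
shift [23.9 24.9 53.1] turn -0.002 j6 -0.444
```

Call:
shift_gripper(
  rows=[
    {"aperture":0, "tx":12, "ty":12, "tz":20},
    {"aperture":0, "tx":24, "ty":25, "tz":40},
    {"aperture":0, "tx":24, "ty":25, "tz":57},
    {"aperture":0, "tx":24, "ty":25, "tz":57},
    {"aperture":0, "tx":24, "ty":25, "tz":57},
  ],
)

```text
time: 5.65
tool_pos: [599.6, -35.3, 267.3]
tcp_rot: [3.141, 0.0, 1.776]
contact_force: [0.2, 0.1, -2.2]
grip_width: 13.9
finger_force: 30.0
```

```bash
python3 go.py 599.2 -35.2 227 1.776
```

Run:
```python
from plant import bot, vision, workorder, telemetry; import cv2,pickle,numpy as np
d={n:vision.capture(n) for n in ("wrist","scene")}; pickle.dump(d,open("c1.pkl","wb"))
s=d["scene"]["color"][160:280,165:325,::-1]; w=d["wrist"]["color"][:,:,::-1]
cv2.imwrite("pics/h1.png",np.hstack([cv2.resize(s,(400,300),interpolation=cv2.INTER_CUBIC),cv2.resize(w,(400,300),interpolation=cv2.INTER_AREA)]))
```

```text
t 5.65 pos [599.6 -35.3 267.3] rpy [3.1414e+00 3.0000e-04 1.7756e+00] F [ 0.2  0.1 -2.2] w 13.9
shift [ 0.2 -0.4 40.3] turn -0.0 j6 -0.391
```

View pics/h1.png

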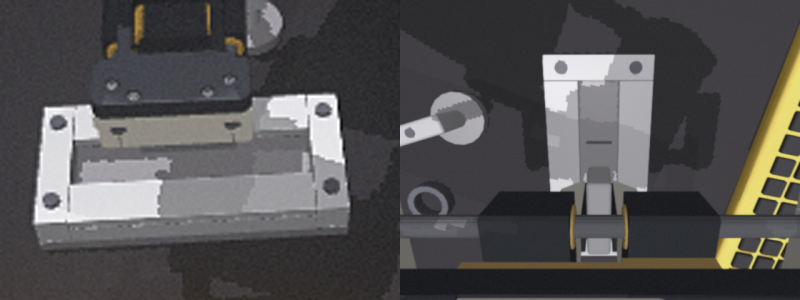

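The wrist half shows the foot's end at about (599,172), centred in the slot, whose edges are at about 579 and 619. I'll lower it and watch the force.

Call:
shift_gripper(
  rows=[
    {"aperture":0, "tz":9},
    {"aperture":0, "tz":18},
    {"aperture":0, "tz":27},
    {"aperture":0, "tz":27},
  ],
)

```text
time: 6.25
tool_pos: [599.2, -35.1, 239.0]
tcp_rot: [-3.14, -0.001, 1.776]
contact_force: [-0.1, -0.9, -2.9]
grip_width: 13.9
finger_force: 30.0
```

Call:
shift_gripper(
  rows=[
    {"aperture":0, "tz":5},
    {"aperture":0, "tz":9},
    {"aperture":0, "tz":11},
    {"aperture":0, "tz":12},
    {"aperture":0, "tz":12},
  ],
)

```text
time: 6.88
tool_pos: [599.5, -35.1, 228.2]
tcp_rot: [3.142, 0.0, 1.776]
contact_force: [0.1, 0.4, -3.4]
grip_width: 13.8
finger_force: 30.0
```

The foot is about 1 mm above the floor, with its top near 19 mm and so below the lips at 22 mm. Now the quarter turn.

Call:
shift_gripper(
  rows=[
    {"aperture":0, "turn":0.1},
    {"aperture":0, "turn":0.25},
    {"aperture":0, "turn":0.4},
    {"aperture":0, "turn":0.55},
    {"aperture":0, "turn":0.7},
  ],
)

```text
time: 7.5
tool_pos: [599.5, -35.1, 228.4]
tcp_rot: [3.141, -0.0, 1.071]
contact_force: [0.1, 0.3, -3.8]
grip_width: 13.9
finger_force: 30.0
```

```bash
python3 go.py 599.2 -35.2 228 0.205
```

```text
t 7.5 pos [599.5 -35.1 228.4] rpy [ 3.1412 -0.      1.0708] F [ 0.1  0.3 -3.8] w 13.9
shift [-0.2 -0.3  0.4] turn 0.866 j6 0.314
```

Call:
shift_gripper(
  rows=[
    {"aperture":0, "turn":0.15},
    {"aperture":0, "turn":0.3},
    {"aperture":0, "turn":0.45},
    {"aperture":0, "turn":0.6},
    {"aperture":0, "turn":0.7},
  ],
)

```text
time: 8.12
tool_pos: [599.5, -35.1, 228.4]
tcp_rot: [3.141, -0.0, 0.372]
contact_force: [0.0, 0.7, -2.7]
grip_width: 14.1
finger_force: 30.0
```

```bash
python3 go.py 599.2 -35.2 228 0.205
```

```text
t 8.125 pos [599.5 -35.1 228.4] rpy [ 3.1413e+00 -3.0000e-04  3.7190e-01] F [ 0.   0.7 -2.7] w 14.1
shift [-0.3 -0.1  0.4] turn 0.167 j6 1.013
```

Call:
shift_gripper(
  rows=[
    {"aperture":0, "turn":0.1},
    {"aperture":0, "turn":0.167},
    {"aperture":0, "tz":0.6, "turn":0.167},
    {"aperture":0, "tz":1.2, "turn":0.167},
    {"aperture":0, "tz":1.6, "turn":0.167},
  ],
)

```text
time: 8.75
tool_pos: [599.6, -35.1, 227.2]
tcp_rot: [3.141, -0.001, 0.21]
contact_force: [-1.0, 0.7, 3.6]
grip_width: 14.0
finger_force: 30.0
```

```bash
python3 go.py 599.2 -35.2 227 0.205
```

```text
t 8.75 pos [599.6 -35.1 227.2] rpy [ 3.1413e+00 -6.0000e-04  2.0960e-01] F [-1.   0.7  3.6] w 14.0
shift [-0.4 -0.   0.2] turn 0.005 j6 1.175
```

The force went from -3 N to +3.6 N, so the foot is on the floor. I'll release and retreat upward.

Call:
shift_gripper(
  rows=[
    {"aperture":30},
    {"aperture":60},
    {"aperture":92},
    {"aperture":92},
    {"aperture":92},
  ],
)

```text
time: 9.38
tool_pos: [599.5, -35.1, 226.6]
tcp_rot: [3.141, -0.0, 0.209]
contact_force: [-0.1, -0.7, -0.7]
grip_width: 59.6
finger_force: 0.0
```

Call:
shift_gripper(
  rows=[
    {"aperture":92},
    {"aperture":92, "tz":-15},
    {"aperture":92, "tz":-45},
    {"aperture":92, "tz":-95},
    {"aperture":92, "tz":-150},
  ],
)

```text
time: 10.0
tool_pos: [599.2, -35.1, 378.8]
tcp_rot: [3.142, 0.0, 0.209]
contact_force: [0.5, 0.5, -0.3]
grip_width: 91.8
finger_force: 0.0
```

Call:
shift_gripper(
  rows=[
    {"aperture":92, "tx":-60},
    {"aperture":92, "tx":-120},
    {"aperture":92, "tx":-170},
    {"aperture":92, "tx":-170},
    {"aperture":92, "tx":-170},
  ],
)

```text
time: 10.62
tool_pos: [433.6, -70.5, 377.8]
tcp_rot: [3.14, -0.003, 0.208]
contact_force: [-0.2, 0.3, -0.7]
grip_width: 91.8
finger_force: 0.0
```

Run:
```python
from plant import bot, vision, workorder, telemetry; import cv2,pickle,numpy as np
d={n:vision.capture(n) for n in ("top","scene")}; pickle.dump(d,open("c2.pkl","wb"))
s=d["scene"]["color"][160:280,165:325,::-1]; w=d["top"]["color"][135:215,235:355,::-1]
cv2.imwrite("pics/f1.png",np.hstack([cv2.resize(s,(400,300),interpolation=cv2.INTER_CUBIC),cv2.resize(w,(400,267),interpolation=cv2.INTER_CUBIC)[:267].repeat(1,0) if 0 else cv2.copyMakeBorder(cv2.resize(w,(400,267),interpolation=cv2.INTER_CUBIC),0,33,0,0,cv2.BORDER_CONSTANT)]))
cv2.imwrite("pics/f2.png",d["top"]["color"][:,:,::-1])
```

```text
(no output)
```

View pics/f1.png

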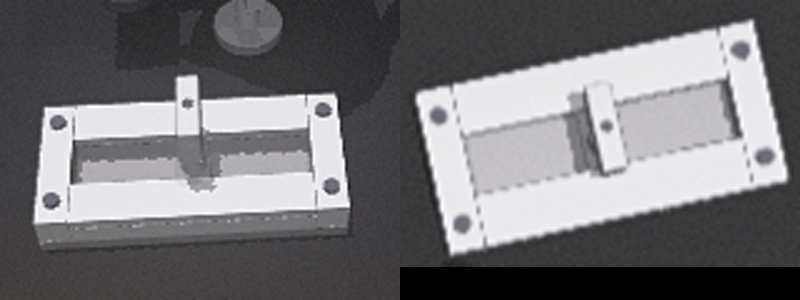

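View pics/f2.png

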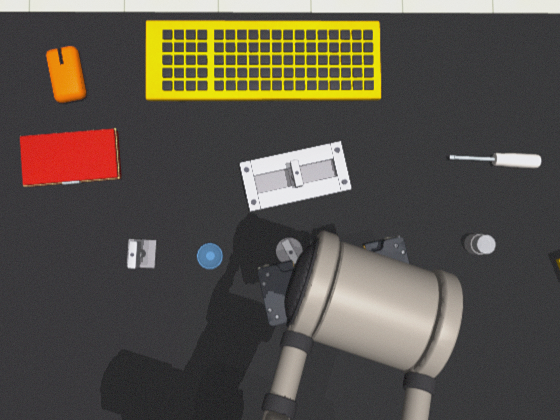

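The post stands upright at mid-slot, about (296,173) in the top view, with its handle square across the slot. The square post (142,253) and round post (289,251) have not moved, and the gripper is clear. I'm handing in.

```bash
python3 -c "
from plant import bot, vision, workorder, telemetry
print(workorder.close_job())"
```

```text
the job is handed in; nothing more can be done
None
```

The bar-footed post is on the rail floor near mid-slot, turned a quarter turn under the lips and standing upright; the other two posts were not moved, and the job was handed in at about 11 s (the hand-in returned no verdict).

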